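# Pick the toppled socket off the spin table and stand it in the tray

## Robot

A 7-joint arm with a two-finger parallel gripper is mounted at the origin on the work surface. World frame = base frame: x ahead of the robot, y to its left, z up, the work surface at z = 0. Lengths are in m, angles in rad, forces in N, time in s.
With the tool pointing down it reaches from about 0.4 to 0.875 m from the base axis. Payload 19.3 kg.
Tool frame: the origin (TCP) lies at the very end of the fingers, on their centre line; the grasp point (between the pads) lies 19 mm behind it; z points along the fingers, y is the line along which they close (so a half turn about z gives the same grasp; the last joint's range is limited). The gripper opens to 85 mm and grips with 20 to 120 N. Pads are 22 mm wide; open, the fingers measure 114 mm over their backs; the gripper's body (76 mm by 85 mm) begins 54 mm behind the grasp point. The pads swing forward as they close: fully open they stand 13 mm farther back than shut.
Start: joints at [-1.313, 0.521, -0.036, 1.599, 0.021, 1.021, -0.113], TCP at [0.201, 0.592, 0.231] pointing down, gripper open.
Joint ranges: [-2.91, 2.91], [-0.3, 2.13], [-1.5, 1.42], [0.17, 2.43], [-1.26, 4.41], [0.16, 1.93], [-2.52, 2.52]. Speed limits (rad/s): [1.89, 1.89, 2.39, 2.39, 3.01, 3.01, 3.01].

## Interface

Orientations are given as [roll, pitch, yaw] about the fixed x, y, z axes, in that order (R = Rz(yaw) Ry(pitch) Rx(roll)).
In Python, from workcell import observe, grab_frame, job_done gives the robot as it stands.
- The arm moves only by the tool move_arm, never from a script. Its argument "plan" is a list that holds one entry, the list of rows, each a list of 7 numbers: the shift along the tool's x, y, z each as a share of 0.02 m, from -1 to 1, then the turn, a rotation vector about the tool's x, y, z each as a share of 6 degrees, from -1 to 1, then the opening, from -1 (shut) to 1 (fully open). A call has exactly 10 rows; each row shifts and turns the commanded pose from where the row before left it, along the tool's axes as they then stand; what a row does not reach is not made up. A row lasts 1/10 s, in which the tool goes at most 50 mm and 8.59 degrees, less where a joint would pass 70% of its speed; a pose out of reach is approached as far as the arm can. A call with a number of a shift or a turn outside -1 to 1 is refused whole. A call with a gripper value outside its range is refused whole. The fingers move at their own pace and stop on an object; "grip_force" is the grip in N (left out, the last holds). Time passes only in rows, so rows that do not move let the fingers close, or fill a call up. It gives the time, the measured TCP pose, the force, the opening and the grip force at its end, in the units of the state.
- observe(): the state, without advancing time (a new reading comes with each control period).
- grab_frame(name): name is "scene" or "top"; returns a dict with "color" (384x512x3 uint8, red, green, blue), "intrinsics" (3x3 intrinsics, pixels), "k1" (the pictures are not rectified: a ray, as slopes to the right and down, at radius r is drawn at 1 + k1 r^2 times it, then the intrinsics apply), "position" and "orientation" of the camera in the world. Camera axes: x right, y down, z forward; pixel columns grow to the right and rows downward; lengths in m; the calibration is good to about 2 mm. A picture is of the moment at which its call begins. There is no depth.
- job_done(): hands the job in; it is judged then, once.
The state is a dict: "clock": time; "qpos": joint angles; "qd": joint speeds; "joint_efforts": joint torques, N m; "position": TCP position; "tool_rot": TCP orientation; "force": force on the tool from outside, world axes, zero at the start; "moment": the same for the moment, N m; "grip_width": finger opening in m; "finger_force": force on a finger pad.
Only numpy, scipy, OpenCV 4.12 (cv2) and the standard library are available. Lean on these libraries where they do the work, as an engineer would, in place of code of your own. Each camera call takes 0.05 s, during which the arm holds its last target. There are 200 camera calls.

## Task

Put the spin table's drive lever in neutral, standing straight up. Then lift the toppled impact socket off the free-turning table and set it down, without dropping it, standing upright in the aluminium tray with its narrow drive end up. Let go of it, and leave the lever in neutral, the other two sockets standing on the table and the wrench and can where they are.

Things in the scene. Friction and masses are not known exactly. Their poses are not given: they have to be found in the camera images.
- fallen: Toppled dark steel impact socket, 0.35 kg, lying on its side on the turntable, free to roll: barrel 44 mm diameter, 62 mm long, open mouth at one end, at the other a narrower drive nose, 30 mm diameter, 20 mm long. Origin on its axis at mid-barrel, 31 mm from the mouth face, 51 mm from the nose's end; x axis points along it to the nose (up when it stands on its mouth).
- stand: Fixed foot of the spin table; origin on the bench under the turning axis. The bare steel disc on it is 300 mm in diameter, its flat top 60 mm above the bench, with a small hub cap 26 mm in diameter and 10 mm high in the middle; it spins freely on a vertical axis at the slightest push.
- stander_a: Dark steel socket standing on its mouth on the turntable, nose up: barrel 38 mm in diameter, 55 mm high, nose 26 mm in diameter, 75 mm high in all. Origin at the middle of its underside, z up.
- stander_b: Dark steel socket standing on its mouth on the turntable, nose up: barrel 48 mm in diameter, 62 mm high, nose 33 mm in diameter, 82 mm high in all. Origin at the middle of its underside, z up.
- tray: Fixed shallow aluminium tray, 150 mm (its x) by 130 mm (its y), walls 4 mm thick and 14 mm high, floor about 4 mm above the bench. Origin at the middle of its underside.
- gearbox: Fixed grey gearbox of the drive lever, 100 mm (its x) by 70 mm (its y) by 45 mm high on a 120 by 90 mm foot. Origin at the middle of its underside; the lever's hinge runs along its y axis, 50 mm above the origin. The lever swings in its x-z plane.
- lever (a joint): Drive lever angle in rad, 0 to 1.4: at 0 it leans 0.7 rad to the gearbox's -x side, at 0.7 it stands straight up (neutral), at 1.4 it leans 0.7 rad to +x. It is stiff and stays where it is left (about 1.5 N at the knob).
- lever_knob (a point): Centre of the lever's black ball knob, 30 mm in diameter, 100 mm from the hinge, on a 12 mm round steel rod.
- wrench: Loose steel wrench lying on the bench; origin at the middle of its underside, its length along x.
- can: Loose closed steel can, 72 mm in diameter and 100 mm high, standing on the bench; origin at the middle of its underside.
Mind the look-alikes: they are no part of the job. Leave any blue look-alike of the fallen alone. What is shaped like the stander_b but yellow is not meant.

How it is judged:
On the way, in this order (a step that is already met when the one before it is completed fails the run):
1. the lever stands in neutral (within 0.13 rad of straight up) with the toppled socket still on the turntable (value of joint lever between 0.57 and 0.83 rad and height (world z) of fallen below 0.095 m), for 0.3 s.
2. the gripper has lifted the socket off the turntable (its origin above 0.10 m) (height (world z) of fallen above 0.1 m and contact force between the fingers and fallen above 0.5 N), for 0.2 s.
3. the socket rests on the tray, nose up within 0.35 rad, while the fingers still touch it (set down, not dropped) (contact force between fallen and tray above 0.3 N and contact force between the fingers and fallen above 0.3 N and angle between fallen's own x axis and vertical below 0.35 rad), for 0.05 s.
At the end, for the whole second after the job is handed in: The toppled socket stands at rest on its mouth on the tray's floor, nose up within 0.12 rad, wholly inside the walls and released; the lever is within 0.13 rad of straight up; the other two sockets still stand on the turntable (angle between fallen's own x axis and vertical below 0.12 rad and x of fallen in the frame of tray between -0.06 and 0.06 m and y of fallen in the frame of tray between -0.05 and 0.05 m and height (world z) of fallen between 0.029 and 0.042 m and linear speed of fallen below 0.02 m/s and value of joint lever between 0.57 and 0.83 rad and angle between each of stander_a, stander_b's own z axis and vertical below 0.15 rad and horizontal distance between each of stander_a, stander_b and stand below 0.145 m and height (world z) of each of stander_a, stander_b above 0.05 m); the robot touches nothing.
It fails at once if a standing socket is knocked over (angle between any of stander_a, stander_b's own z axis and vertical above 0.5 rad).
It fails at once if the wrench or the can is shifted by more than 40 mm (distance of any of wrench, can from where it was at the start of the episode above 0.04 m).
It fails at once if the toppled socket ends up off the table and below it outside the tray (height (world z) of fallen below 0.06 m and horizontal distance between fallen and tray above 0.1 m).
It also fails if it takes over 61 s, if anything falls off the work surface, if the arm or the gripper's body presses on something with over 40 N, if the wrist force passes 120 N, or if a joint passes its speed limit or range.

## Working session

There is one attempt and no reset: what is moved stays moved. The work goes in short steps, Python scripts to look and compute and a tool call to move; the robot and the scene stay as the last step left them, time stands still between calls to the robot, and variables do not carry over. Pictures are saved under pics/ and viewed, at most 10 in all, crops included, and the job is handed in when it is done.

Besides the shell and the picture viewer there is one more tool, called after "Call:" by a JSON object that holds its "fn" and its "kwargs", one argument or row to a line. move_arm: Moves the arm, as the interface text tells. Shift numbers are shares of 0.02 m and turn numbers shares of 6 degrees, none past 1 either way. Its arguments: {"type":"object","properties":{"plan":{"type":"array"},"grip_force":{"type":"number"}},"required":["plan"]}

```bash
mkdir -p pics
cat > h.py <<'E'
import numpy as np, cv2, pickle
from workcell import observe, grab_frame, job_done
from scipy.spatial.transform import Rotation as R
def rot(o):
    o=np.array(o,float)
    if o.shape==(3,3): return o
    return R.from_euler('xyz',o).as_matrix() if o.size==3 else R.from_quat(o).as_matrix()
def px(f,u,v,z):
    K=np.array(f['intrinsics']);d=np.array([f['k1'],0,0,0,0],float)
    p=cv2.undistortPoints(np.array([[[u,v]]],float),K,d,None,None,)[0,0]
    r=rot(f['orientation'])@np.array([p[0],p[1],1]);c=np.array(f['position'])
    return c+r*(z-c[2])/r[2]
def proj(f,P):
    K=np.array(f['intrinsics']);c=rot(f['orientation']).T@(np.array(P,float)-np.array(f['position'])).T.reshape(3,-1)
    s=c[:2]/c[2];s=s*(1+f['k1']*(s**2).sum(0))
    return (K[:2,:2]@s+K[:2,2:]).T
def snap(n,name):
    f=grab_frame(n);pickle.dump(f,open(f'pics/{name}.pkl','wb'))
    cv2.imwrite(f'pics/{name}.png',cv2.resize(f['color'][:,:,::-1],(800,600),interpolation=cv2.INTER_CUBIC));return f
E
python3 - <<'E'
from h import *
for n in('scene','top'):
    f=snap(n,n+'0'); print(n,f['intrinsics'],f['k1'],f['position'],f['orientation'])
print(observe())
E
```

```text
scene [[430.7499131    0.         254.28634782]
 [  0.         430.7499131  190.73366587]
 [  0.           0.           1.        ]] -0.0866827672591814 [ 1.36841427 -0.49068123  1.03372563] [-2.35323525  0.00588481  1.01958167]
top [[431.62070553   0.         253.20244725]
 [  0.         431.62070553 192.42908512]
 [  0.           0.           1.        ]] -0.15301359032758896 [0.50059892 0.00694321 1.14398335] [-3.0789635  -0.0317048  -1.55163117]
{'clock': 0.1, 'qpos': array([-1.31319696,  0.52194945, -0.03632904,  1.59991337,  0.02117236,
        1.0211028 , -0.1128168 ]), 'qd': array([ 0.00140437,  0.00039356, -0.00095219, -0.00080158, -0.0015373 ,
        0.00036797,  0.00105412]), 'joint_efforts': array([ 4.27931082e-03, -9.28490281e+01,  1.98445514e+00, -3.70530832e+01,
        1.82479795e-02,  5.34297214e-03, -8.82474637e-05]), 'position': array([0.20115591, 0.59144307, 0.23079982]), 'tool_rot': array([-3.14060428e+00,  4.39840622e-05,  2.81375180e+00]), 'force': array([-0.39514863, -0.29637753,  0.00871366]), 'moment': array([-0.03659586, -0.01639721,  0.03367245]), 'finger_force': 0.0, 'grip_width': 0.0852515012005711}
```

View pics/top0.png

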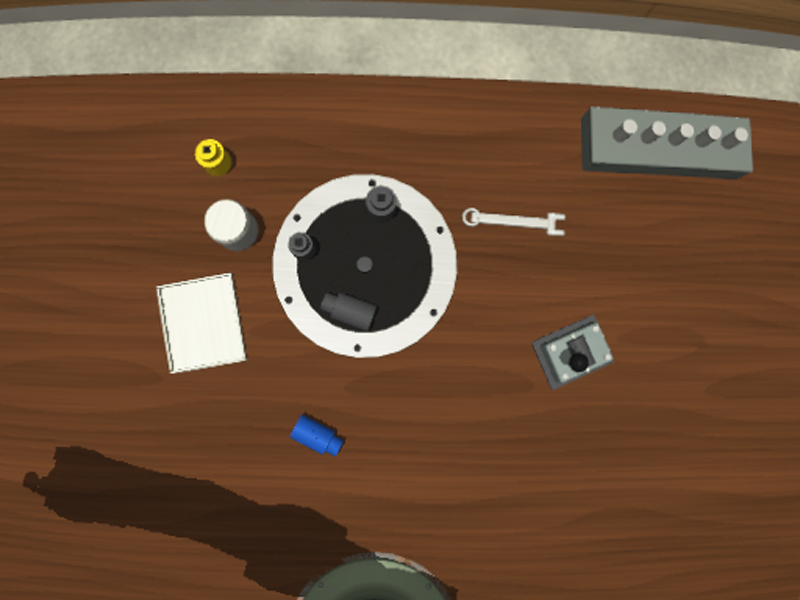

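View pics/scene0.png

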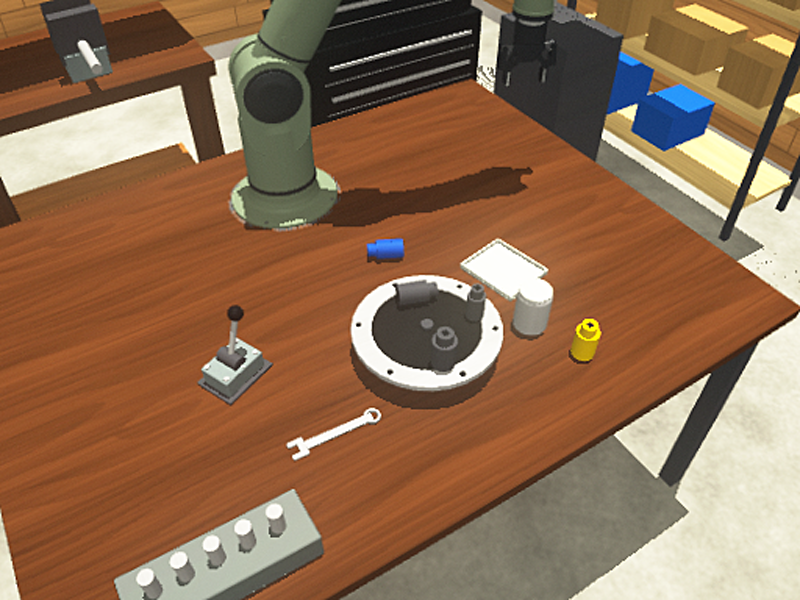

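Run:
```python
from h import *
t=pickle.load(open('pics/top0.pkl','rb'));s=pickle.load(open('pics/scene0.pkl','rb'))
def c(f,u,v,w=66,h=50):
    return cv2.resize(f['color'][v:v+h,u:u+w,::-1],(396,300),interpolation=cv2.INTER_CUBIC)
print(4.0*0+6)
im=np.vstack([np.hstack([c(t,336,198),c(s,116,190,)]),np.hstack([c(t,190,165),c(s,232,165)])])
cv2.imwrite('pics/crop1.png',im)
```

```text
6.0
```

View pics/crop1.png

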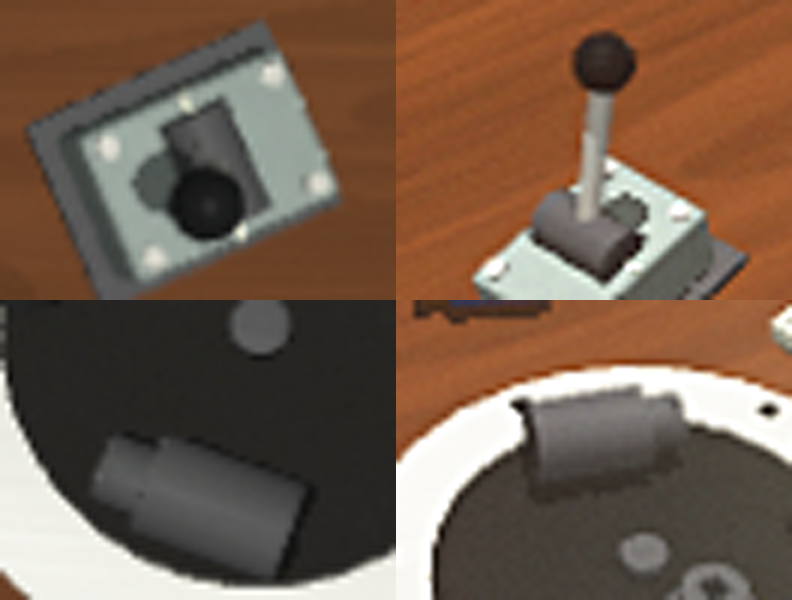

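Run:
```python
from h import *
from scipy.optimize import least_squares as LS
t=pickle.load(open('pics/top0.pkl','rb'));s=pickle.load(open('pics/scene0.pkl','rb'))
b=[px(t,336+u/6,198+v/6,.045) for u,v in((107,148),(272,73),(320,184),(153,260))]
c=np.mean(b,0);xa=b[1]-b[0]+b[2]-b[3];xa/=np.linalg.norm(xa);yaw=np.arctan2(xa[1],xa[0]);print('gb',c,yaw,b)
k=LS(lambda P:np.r_[proj(t,P)[0]-[370.7,231.8],proj(s,P)[0]-[150.7,200.3]],[.4,-.3,.13]);K=k.x;print('knob',K,k.fun)
d=K-np.r_[c[:2],.05];print('along x',d@xa,'y',d@np.r_[-xa[1],xa[0],0],'z',d[2],np.linalg.norm(d))
for n,u,v,z in(('hub',233.3,169.2,.07),('nose',206.7,192.8,.082),('mouth',238.8,203.3,.082)):print(n,px(t,u,v,z))
q=.64
for n,u,v,z in(('a',300,243,.135),('b',382,200,.142),('can',229,220,.1),('w1',470,216,.005),('w2',558,223,.005)):print(n,px(t,u*q,v*q,z))
print('tray',[px(t,u*q,v*q,.014) for u,v in((157,287),(232,274),(245,360),(171,373))])
print('disc',[px(t,u*q,v*q,.06) for u,v in((273,265),(457,265),(364,174),(364,357))])
```

```text
gb [ 0.49021701 -0.33564002  0.045     ] -1.1453290765826876 [array([ 0.49743356, -0.28820027,  0.045     ]), array([ 0.53094906, -0.36162899,  0.045     ]), array([ 0.48301567, -0.38364642,  0.045     ]), array([ 0.44946974, -0.30908441,  0.045     ])]
knob [ 0.47719747 -0.30181278  0.14382441] [-0.39189577 -0.20667961 -0.53384679 -0.08054283]
along x -0.03618518091293283 y 0.0021032772915105004 z 0.09382440729718296 0.10058235679150862
hub [0.62577222 0.02508657 0.07      ]
nose [0.56452572 0.08906521 0.082     ]
mouth [0.54031629 0.00948135 0.082     ]
a [0.64854724 0.12202898 0.135     ]
b [ 7.15690758e-01 -1.54401608e-04  1.42000000e-01]
can [0.6880508  0.23917451 0.1       ]
w1 [ 0.72134186 -0.15296315  0.005     ]
w2 [ 0.71396585 -0.30753458  0.005     ]
tray [array([0.5868386 , 0.37790911, 0.014     ]), array([0.61139612, 0.24940946, 0.014     ]), array([0.46736725, 0.2227227 , 0.014     ]), array([0.44219838, 0.34836139, 0.014     ])]
disc [array([0.62281864, 0.17323785, 0.06      ]), array([ 0.62940308, -0.12471619,  0.06      ]), array([0.77596975, 0.02966792, 0.06      ]), array([0.47774146, 0.02284777, 0.06      ])]
```

```bash
cat >> h.py <<'E'
def arc(p,yaw,q,turn,n=10):
    """constant tool-frame shift shares for n rows (tool down; turn=share about tool z per row), p->q world"""
    d=np.zeros((3,3))
    for i in range(n): d+=R.from_euler('xyz',[np.pi,0,yaw-i*turn*np.pi/30]).as_matrix()*.02
    s=np.linalg.solve(d,np.array(q)-np.array(p));return np.round(s,3),yaw-n*turn*np.pi/30
E
python3 - <<'E'
from h import *
o=observe();p=o['position'];y=o['tool_rot'][2]
t=(y-.426)/(40*np.pi/30);print(t)
for w in((.33,.42),(.48,.2),(.52,-.05),(.477,-.302)):
    q=np.r_[w,.231];s,y=arc(p,y,q,t);print(s,y);p=q
E
```

```text
0.5700337524429008
[-1.03e+00 -3.52e-01 -1.00e-03] 2.2168138489728397
[-1.318  0.296  0.   ] 1.6198758993152262
[-1.194  0.474  0.   ] 1.0229379496576128
[-1.035  0.782  0.   ] 0.4259999999999994
```

Run:
```python
from h import *
o=observe();p=o['position'];y=o['tool_rot'][2]
t=(y-.426)/(50*np.pi/30);print(t)
for w in((.30,.46),(.42,.30),(.485,.115),(.50,-.09),(.477,-.302)):
    q=np.r_[w,.231];s,y=arc(p,y,q,t);print(s,y);p=q
```

```text
0.45602700195432055
[-0.77  -0.31  -0.001] 2.3362014389043626
[-1.005  0.094  0.   ] 1.858651079178272
[-0.955  0.259  0.   ] 1.3811007194521814
[-0.921  0.477  0.   ] 0.9035503597260908
[-0.77   0.752  0.   ] 0.4260000000000002
```

Call:
{"fn": "move_arm", "kwargs": {
  "plan": [
    [[-0.77,-0.31,0,0,0,0.456,1],[-0.77,-0.31,0,0,0,0.456,1],[-0.77,-0.31,0,0,0,0.456,1],[-0.77,-0.31,0,0,0,0.456,1],[-0.77,-0.31,0,0,0,0.456,1],[-0.77,-0.31,0,0,0,0.456,1],[-0.77,-0.31,0,0,0,0.456,1],[-0.77,-0.31,0,0,0,0.456,1],[-0.77,-0.31,0,0,0,0.456,1],[-0.77,-0.31,0,0,0,0.456,1]]
  ],
  "grip_force": 20
}}

```text
clock: 1.1
position: [0.3007, 0.459, 0.2313]
tool_rot: [-3.142, -0.0, 2.332]
force: [0.3, 1.2, -1.3]
grip_width: 0.0848
finger_force: 0.0
```

Call:
{"fn": "move_arm", "kwargs": {
  "plan": [
    [[-1,0.094,0,0,0,0.456,1],[-1,0.094,0,0,0,0.456,1],[-1,0.094,0,0,0,0.456,1],[-1,0.094,0,0,0,0.456,1],[-1,0.094,0,0,0,0.456,1],[-1,0.094,0,0,0,0.456,1],[-1,0.094,0,0,0,0.456,1],[-1,0.094,0,0,0,0.456,1],[-1,0.094,0,0,0,0.456,1],[-1,0.094,0,0,0,0.456,1]]
  ]
}}

```text
clock: 2.1
position: [0.4203, 0.2997, 0.2313]
tool_rot: [-3.142, -0.0, 1.855]
force: [1.0, -0.3, 0.0]
grip_width: 0.0855
finger_force: 0.0
```

Call:
{"fn": "move_arm", "kwargs": {
  "plan": [
    [[-0.955,0.26,0,0,0,0.456,1],[-0.955,0.26,0,0,0,0.456,1],[-0.955,0.26,0,0,0,0.456,1],[-0.955,0.26,0,0,0,0.456,1],[-0.955,0.26,0,0,0,0.456,1],[-0.955,0.26,0,0,0,0.456,1],[-0.955,0.26,0,0,0,0.456,1],[-0.955,0.26,0,0,0,0.456,1],[-0.955,0.26,0,0,0,0.456,1],[-0.955,0.26,0,0,0,0.456,1]]
  ]
}}

```text
clock: 3.1
position: [0.485, 0.1146, 0.2313]
tool_rot: [-3.142, 0.0, 1.377]
force: [0.2, 0.3, -0.5]
grip_width: 0.0854
finger_force: 0.0
```

Call:
{"fn": "move_arm", "kwargs": {
  "plan": [
    [[-0.92,0.477,0,0,0,0.456,1],[-0.92,0.477,0,0,0,0.456,1],[-0.92,0.477,0,0,0,0.456,1],[-0.92,0.477,0,0,0,0.456,1],[-0.92,0.477,0,0,0,0.456,1],[-0.92,0.477,0,0,0,0.456,1],[-0.92,0.477,0,0,0,0.456,1],[-0.92,0.477,0,0,0,0.456,1],[-0.92,0.477,0,0,0,0.456,1],[-0.92,0.477,0,0,0,0.456,1]]
  ]
}}

```text
clock: 4.1
position: [0.4999, -0.0903, 0.2313]
tool_rot: [3.141, 0.0, 0.9]
force: [0.7, -0.3, -0.1]
grip_width: 0.0851
finger_force: 0.0
```

Call:
{"fn": "move_arm", "kwargs": {
  "plan": [
    [[-0.77,0.752,0,0,0,0.456,1],[-0.77,0.752,0,0,0,0.456,1],[-0.77,0.752,0,0,0,0.456,1],[-0.77,0.752,0,0,0,0.456,1],[-0.77,0.752,0,0,0,0.456,1],[-0.77,0.752,0,0,0,0.456,1],[-0.77,0.752,0,0,0,0.456,1],[-0.77,0.752,0,0,0,0.456,1],[-0.77,0.752,0,0,0,0.456,1],[-0.77,0.752,0,0,0,0.456,1]]
  ]
}}

```text
clock: 5.1
position: [0.4763, -0.3022, 0.2312]
tool_rot: [3.141, 0.0, 0.422]
force: [-0.1, 0.7, 0.7]
grip_width: 0.0852
finger_force: 0.0
```

Call:
{"fn": "move_arm", "kwargs": {
  "plan": [
    [[0,0,0.55,0,0,0,1],[0,0,0.55,0,0,0,1],[0,0,0.55,0,0,0,1],[0,0,0.55,0,0,0,1],[0,0,0.55,0,0,0,1],[0,0,0.55,0,0,0,1],[0,0,0.55,0,0,0,1],[0,0,0.55,0,0,0,1],[0,0,0.55,0,0,0,1],[0,0,0.55,0,0,0,1]]
  ]
}}

```text
clock: 6.1
position: [0.4769, -0.3005, 0.1204]
tool_rot: [3.142, 0.0, 0.426]
force: [-0.6, -0.3, 0.5]
grip_width: 0.0855
finger_force: 0.0
```

Call:
{"fn": "move_arm", "kwargs": {
  "plan": [
    [[0,0,0,0,0,0,-0.25],[0,0,0,0,0,0,-0.25],[0,0,0,0,0,0,-0.25],[0,0,0,0,0,0,-0.25],[0,0,0,0,0,0,-0.25],[0,0,0,0,0,0,-0.25],[0,0,0,0,0,0,-0.25],[0,0,0,0,0,0,-0.25],[0,0,0,0,0,0,-0.25],[0,0,0,0,0,0,-0.25]]
  ]
}}

```text
clock: 7.1
position: [0.4769, -0.3005, 0.1213]
tool_rot: [3.142, 0.0, 0.426]
force: [-0.4, 0.1, -0.3]
grip_width: 0.0318
finger_force: 0.0
```

Call:
{"fn": "move_arm", "kwargs": {
  "plan": [
    [[0,0.225,-0.05,0,0,0,-0.25],[0,0.225,-0.05,0,0,0,-0.25],[0,0.225,-0.05,0,0,0,-0.25],[0,0.225,-0.04,0,0,0,-0.25],[0,0.225,-0.04,0,0,0,-0.25],[0,0.225,-0.04,0,0,0,-0.25],[0,0.225,-0.03,0,0,0,-0.25],[0,0.225,0,0,0,0,-0.25],[0,0,0,0,0,0,-0.25],[0,0,0,0,0,0,-0.25]]
  ]
}}

```text
clock: 8.1
position: [0.4917, -0.3335, 0.1272]
tool_rot: [3.141, 0.0, 0.426]
force: [-0.9, -0.2, 0.1]
grip_width: 0.0323
finger_force: 0.0
```

Call:
{"fn": "move_arm", "kwargs": {
  "plan": [
    [[0,0,0,0,0,0,1],[0,0,0,0,0,0,1],[0,0,0,0,0,0,1],[0,0,0,0,0,0,1],[0,0,0,0,0,0,1],[0,0,-0.8,0,0,0,1],[0,0,-1,0,0,0,1],[0,0,-1,0,0,0,1],[0,0,-1,0,0,0,1],[0,0,-1,0,0,0,1]]
  ]
}}

```text
clock: 9.1
position: [0.4917, -0.3334, 0.2254]
tool_rot: [3.141, -0.0, 0.426]
force: [1.0, -0.7, -0.1]
grip_width: 0.0857
finger_force: 0.0
```

Run:
```python
from h import *
s=snap('scene','scene1');t=snap('top','top1')
def c(f,u,v,w=66,h=50):
    return cv2.resize(f['color'][v:v+h,u:u+w,::-1],(396,300),interpolation=cv2.INTER_CUBIC)
im=np.vstack([np.hstack([c(t,336,198),c(s,116,190,)]),np.hstack([c(t,190,165),c(s,232,165)])])
cv2.imwrite('pics/crop2.png',im);o=observe();print(o['clock'],o['position'],o['tool_rot'],o['grip_width'])
```

```text
9.2 [ 0.49256731 -0.33415414  0.22678468] [ 3.13826479e+00 -2.62068084e-03  4.25847209e-01] 0.08505649051287888
```

View pics/crop2.png

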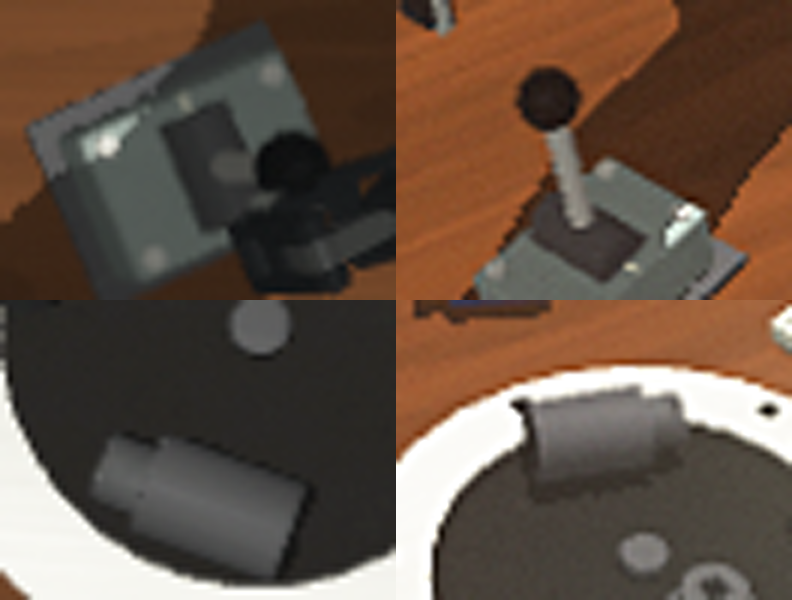

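Run:
```python
from h import *
from scipy.optimize import least_squares as LS
t=pickle.load(open('pics/top1.pkl','rb'));s=pickle.load(open('pics/scene1.pkl','rb'))
k=LS(lambda P:np.r_[proj(t,P)[0]-[336+292/6,198+162/6],proj(s,P)[0]-[116+153/6,190+99/6]],[.4,-.3,.13]);K=k.x;print('knob',K,k.fun)
d=K-np.array([.4902,-.3356,.05]);print(d@[np.cos(-1.145),np.sin(-1.145),0])
# fallen: silhouette fit by points in top: barrel end corners & nose corners (convex outline), axis z=.082
def sil(p,f):
    x,y,a=p;ax=np.array([np.cos(a),np.sin(a),0]);c=np.array([x,y,.082]);n=np.array([-ax[1],ax[0],0]);th=np.linspace(0,2*np.pi,40)
    P=[]
    for h,r in((-.031,.022),(.031,.022),(.031,.015),(.051,.015)):
        P+=[c+ax*h+r*(np.cos(q)*n+np.sin(q)*np.array([0,0,1])) for q in th]
    m=np.zeros((800,800),np.uint8);uv=proj(f,np.array(P));o=np.array([[.0,.0]])
    for i in(0,80): cv2.fillConvexPoly(m,cv2.convexHull(((uv[i:i+80]-[180,160])*10).astype(np.float32)).astype(np.int32),255)
    return m
obs=np.zeros((800,800),np.uint8)
poly=np.array([[110,435],[157,447],[165,436],[308,485],[275,577],[131,536],[137,508],[90,495]])/6+[190,115]  # rows: 165+(v-300)/6
cv2.fillPoly(obs,[((poly-[180,160])*10).astype(np.int32)],255)
from scipy.optimize import minimize
r=minimize(lambda p:np.mean(sil(p,t)!=obs)*100,[.549,.040,1.27],method='Nelder-Mead',options=dict(initial_simplex=[[.549,.040,1.27],[.555,.04,1.27],[.549,.046,1.27],[.549,.04,1.35]]))
print(r.x,r.fun,(obs>0).mean()*100)
x,y,a=r.x
print('px scene nose/mouth',[(proj(s,[x+h*np.cos(a),y+h*np.sin(a),.082])[0]-[232,165])*6+[396,300] for h in(.051,-.031)])
```

```text
knob [ 0.4934394  -0.33417152  0.15044181] [-0.18895734 -0.09789617 -0.25096685 -0.04127316]
3.709466901820682e-05
[0.54865811 0.03984342 1.27296537] 0.63953125 8.17625
px scene nose/mouth [array([675.83781783, 411.86335765]), array([526.31878994, 439.61972478])]
```

```bash
cat > fk.py <<'E'
from h import *
from scipy.optimize import least_squares as LS
import itertools
D=[([-1.31319696,.52194945,-.03632904,1.59991337,.02117236,1.0211028,-.1128168],[.20115591,.59144307,.23079982],[-3.14060428,4.4e-5,2.8137518])]
E
python3 - <<'E'
from fk import *
o=observe();print(repr(o['qpos']),o['position'],o['tool_rot'])
D.append((o['qpos'],o['position'],o['tool_rot']))
res=[]
for sg in itertools.product((1,-1),repeat=7):
    if sg[1]<0: continue
    def rf(p,q):
        M=R.identity()
        off=[p[0],0,0,0,0,0,p[1]]
        for i in range(7): M=M*R.from_euler('zy'[i%2],sg[i]*q[i]+off[i])
        return M
    def e(p): return np.concatenate([(rf(p,q)*R.from_euler('xyz',r).inv()).as_rotvec() for q,_,r in D])
    b=min((LS(e,[a,c]) for a in(0,2,4) for c in(0,2,4)),key=lambda r:r.cost)
    res.append((b.cost,sg,b.x))
res.sort(key=lambda r:r[0])
for r in res[:8]:print(r)
E
```

```text
array([ 0.03904561,  0.56890277,  0.68539373,  1.7154695 , -0.41711552,
        1.00337949, -0.2704283 ]) [ 0.49256731 -0.33415414  0.22678468] [ 3.13826479e+00 -2.62068084e-03  4.25847209e-01]
(np.float64(1.202649615836596e-16), (-1, 1, -1, 1, -1, 1, -1), array([6.28318608, 1.57079709]))
(np.float64(0.02484133876103073), (-1, 1, -1, 1, -1, 1, 1), array([0.07066617, 2.02470726]))
(np.float64(0.29868479367900924), (-1, 1, -1, 1, 1, 1, -1), array([1.92430867, 3.71196731]))
(np.float64(0.3983255727544667), (-1, 1, -1, 1, 1, 1, 1), array([1.91646126, 4.08403749]))
(np.float64(0.5680391961378386), (1, 1, 1, 1, 1, 1, 1), array([4.89985561, 3.23105899]))
(np.float64(0.6337265472697194), (-1, 1, 1, 1, -1, 1, -1), array([ 4.02717148, -0.12770585]))
(np.float64(0.7709784832269535), (-1, 1, 1, 1, 1, 1, -1), array([5.84214403, 1.92265741]))
(np.float64(0.8304582503419944), (1, 1, 1, 1, 1, 1, -1), array([-1.46461592,  2.76652804]))
```

```bash
cat >> fk.py <<'E'
D.append(([0.03904561,0.56890277,0.68539373,1.7154695,-0.41711552,1.00337949,-0.2704283],[0.49256731,-0.33415414,0.22678468],[3.13826479,-2.62068084e-03,4.25847209e-01]))
def chain(q):
    M=R.identity();o=[]
    for i in range(7):
        M=M*R.from_euler('zy'[i%2],(q[i] if i%2 else -q[i])+(np.pi/2 if i==6 else 0));o.append(M.as_matrix())
    return o
E
python3 - <<'E'
from fk import *
def fit(cols):
    A=np.vstack([np.stack([np.eye(3)[2] if j<0 else chain(q)[j][:,k] for j,k in cols],1) for q,_,_ in D]);b=np.concatenate([p for _,p,_ in D])
    x,r,rk,sv=np.linalg.lstsq(A,b,rcond=None);print(cols,x,A@x-b,sv)
fit([(-1,0),(1,2),(3,2),(5,2)])
fit([(-1,0),(1,2),(3,2),(5,2),(0,0)])
fit([(-1,0),(1,2),(3,2),(5,2),(4,0)])
E
```

```text
[(-1, 0), (1, 2), (3, 2), (5, 2)] [1.66264367 0.40837623 0.49335718 1.52204215] [-0.06001753  0.014743    0.00564523  0.00081436  0.00288106 -0.00564523] [2.46302274 1.3588837  0.29486786 0.00265251]
[(-1, 0), (1, 2), (3, 2), (5, 2), (0, 0)] [ 6.18863107 -0.16333369  0.48135052  5.56577302  0.29944389] [-0.05964876  0.01483629 -0.00139966  0.00097181  0.00311788  0.00139966] [2.46323074e+00 1.91753337e+00 5.04845842e-01 2.62456421e-02
 1.39327861e-03]
[(-1, 0), (1, 2), (3, 2), (5, 2), (4, 0)] [-316.0822214     1.69845516  -51.29871697 -217.54312962  -82.70147207] [-0.01274718  0.00261598  0.02084496 -0.0002823  -0.00010138 -0.02084496] [2.75690974e+00 1.51038621e+00 3.43663234e-01 8.81583716e-03
 1.34035510e-04]
```

```bash
cat >> h.py <<'E'
from scipy.optimize import least_squares
def rows(p,Ro,q,Rt,n,tol=True):
    """constant row (shares) repeated n times taking pose (p,Ro) to (q,Rt)"""
    def run(x):
        P=np.array(p,float);M=Ro
        for i in range(n): P=P+M@x[:3]*.02;M=M@R.from_rotvec(x[3:]*np.pi/30).as_matrix()
        return P,M
    w=R.from_matrix(Ro.T@Rt).as_rotvec()/n*30/np.pi
    def e(x):
        P,M=run(x);return np.r_[P-q,.3*R.from_matrix(M.T@Rt).as_rotvec()]
    s=least_squares(e,np.r_[Ro.T@(np.array(q)-p)/n/.02,w],xtol=1e-12);return np.round(s.x,3)
def pickR(phi,yaw,flip=0):
    n=np.array([np.cos(yaw),np.sin(yaw),0]);d=-np.cos(phi)*np.array([0,0,1])-np.sin(phi)*n
    y=np.array([np.sin(yaw),-np.cos(yaw),0]);y=-y if flip else y
    return np.stack([np.cross(y,d),y,d],1)
E
python3 - <<'E'
from h import *
o=observe();p=o['position'];Ro=rot(o['tool_rot'])
n=np.array([np.cos(1.273),np.sin(1.273),0]);c=np.array([.5487,.0398,.082]);Rp=pickR(np.radians(40),1.273)
pk=c+.0144*Rp[:,2];hv=pk-.12*Rp[:,2];print(pk,hv)
q=np.r_[hv[:2]+[0,-.08],.25]
print(rows(p,Ro,q,pickR(0,1.273),20)); print(rows(q,pickR(0,1.273),hv,Rp,10))
E
```

```text
[0.54598412 0.03095126 0.07096896] [0.56861648 0.10469073 0.16289429]
[ 0.814 -0.481 -0.058  0.002 -0.001 -0.404]
[ 0.508 -0.117  0.302 -0.    -0.667 -0.   ]
```

Call:
{"fn": "move_arm", "kwargs": {
  "plan": [
    [[0.814,-0.481,-0.058,0,0,-0.404,1],[0.814,-0.481,-0.058,0,0,-0.404,1],[0.814,-0.481,-0.058,0,0,-0.404,1],[0.814,-0.481,-0.058,0,0,-0.404,1],[0.814,-0.481,-0.058,0,0,-0.404,1],[0.814,-0.481,-0.058,0,0,-0.404,1],[0.814,-0.481,-0.058,0,0,-0.404,1],[0.814,-0.481,-0.058,0,0,-0.404,1],[0.814,-0.481,-0.058,0,0,-0.404,1],[0.814,-0.481,-0.058,0,0,-0.404,1]]
  ]
}}

```text
clock: 10.2
position: [0.5688, -0.1604, 0.235]
tool_rot: [3.142, 0.0, 0.853]
force: [0.5, -0.5, -0.4]
grip_width: 0.0853
finger_force: 0.0
```

```bash
cat > log.py <<'E'
from h import *
o=observe();import json
open('log.jsonl','a').write(json.dumps([list(o['qpos']),list(o['position']),list(o['tool_rot'])])+'\n')
print(o['clock'],o['position'].round(4),o['tool_rot'].round(3),o['qpos'].round(3))
E
python3 log.py
```

```text
10.2 [ 0.5688 -0.1604  0.235 ] [3.142 0.    0.853] [-0.22   0.526  0.579  1.711 -0.331  1.004 -0.241]
```

Call:
{"fn": "move_arm", "kwargs": {
  "plan": [
    [[0.814,-0.481,-0.058,0,0,-0.404,1],[0.814,-0.481,-0.058,0,0,-0.404,1],[0.814,-0.481,-0.058,0,0,-0.404,1],[0.814,-0.481,-0.058,0,0,-0.404,1],[0.814,-0.481,-0.058,0,0,-0.404,1],[0.814,-0.481,-0.058,0,0,-0.404,1],[0.814,-0.481,-0.058,0,0,-0.404,1],[0.814,-0.481,-0.058,0,0,-0.404,1],[0.814,-0.481,-0.058,0,0,-0.404,1],[0.814,-0.481,-0.058,0,0,-0.404,1]]
  ]
}}

```text
clock: 11.2
position: [0.5677, 0.0273, 0.2466]
tool_rot: [3.142, 0.0, 1.276]
force: [-0.1, 0.0, -0.5]
grip_width: 0.0852
finger_force: 0.0
```

```bash
python3 log.py
```

```text
11.2 [0.5677 0.0273 0.2466] [3.142 0.    1.276] [-0.487  0.451  0.467  1.754 -0.236  0.992 -0.225]
```

Call:
{"fn": "move_arm", "kwargs": {
  "plan": [
    [[0.508,-0.117,0.302,0,-0.667,0,1],[0.508,-0.117,0.302,0,-0.667,0,1],[0.508,-0.117,0.302,0,-0.667,0,1],[0.508,-0.117,0.302,0,-0.667,0,1],[0.508,-0.117,0.302,0,-0.667,0,1],[0.508,-0.117,0.302,0,-0.667,0,1],[0.508,-0.117,0.302,0,-0.667,0,1],[0.508,-0.117,0.302,0,-0.667,0,1],[0.508,-0.117,0.302,0,-0.667,0,1],[0.508,-0.117,0.302,0,-0.667,0,1]]
  ]
}}

```text
clock: 12.2
position: [0.5679, 0.107, 0.1591]
tool_rot: [3.142, 0.701, 1.274]
force: [0.7, -0.6, 0.4]
grip_width: 0.0856
finger_force: 0.0
```

```bash
python3 log.py
cat >> fk.py <<'E'
import json
D+=[tuple(json.loads(l)) for l in open('log.jsonl')]
# offsets: (frame j, axis k); -1 = world z
COLS=[(-1,2)]+[(j,k) for j in range(6) for k in ((0,1,2) if j in(0,) else (1,2) if j in (1,3,5) else (0,))]
def fitoff(cols,lam=1e-4):
    A=np.vstack([np.stack([np.eye(3)[2] if j<0 else chain(q)[j][:,k] for j,k in cols],1) for q,_,_ in D]);b=np.concatenate([p for _,p,_ in D])
    x=np.linalg.solve(A.T@A+lam**2*np.eye(len(cols)),A.T@b);return x,A@x-b
E
python3 - <<'E'
from fk import *
print(len(D))
for cols in ([(-1,2),(1,2),(3,2),(5,2)],[(-1,2),(0,0),(1,2),(3,2),(5,2)],[(-1,2),(0,0),(0,1),(1,2),(2,1),(3,2),(4,1),(5,2)],[(-1,2),(0,0),(1,2),(2,0),(3,2),(4,0),(5,2)]):
    x,r=fitoff(cols,1e-3);print(cols,x.round(4),abs(r).max().round(4))
E
```

```text
12.2 [0.5679 0.107  0.1591] [3.142 0.701 1.274] [-0.883  0.904  0.603  1.506  0.074  1.299 -0.701]
5
[(-1, 2), (1, 2), (3, 2), (5, 2)] [0.4319 0.3759 0.5165 0.2479] 0.0596
[(-1, 2), (0, 0), (1, 2), (3, 2), (5, 2)] [ 0.3884 -0.0569  0.4891  0.515   0.3003] 0.06
[(-1, 2), (0, 0), (0, 1), (1, 2), (2, 1), (3, 2), (4, 1), (5, 2)] [ 3.203e-01  0.000e+00 -2.130e-02  5.297e-01 -3.750e-02  4.207e-01
 -3.000e-04  3.279e-01] 0.0
[(-1, 2), (0, 0), (1, 2), (2, 0), (3, 2), (4, 0), (5, 2)] [ 0.4139 -0.0403  0.4588 -0.0098  0.5499  0.0438  0.2489] 0.06
```

```bash
cat >> fk.py <<'E'
COL=[(-1,2),(0,0),(0,1),(1,2),(2,1),(3,2),(4,1),(5,2)]
X,_=fitoff(COL,1e-3)
LO=np.array([-2.91,-.3,-1.5,.17,-1.26,.16,-2.52]);HI=np.array([2.91,2.13,1.42,2.43,4.41,1.93,2.52])
def FK(q):
    c=chain(q);return sum(x*(np.eye(3)[2] if j<0 else c[j][:,k]) for x,(j,k) in zip(X,COL)),c[6]
def IK(q0,p,M,w=.02):
    def e(q):
        P,N=FK(q);return np.r_[(P-p)*10,R.from_matrix(N.T@M).as_rotvec()*3,w*(q-q0)]
    s=least_squares(e,np.clip(q0,LO+.01,HI-.01),bounds=(LO,HI));P,N=FK(s.x)
    return s.x,np.linalg.norm(P-p),np.linalg.norm(R.from_matrix(N.T@M).as_rotvec())
def placeR(phi,psi):
    n=np.array([np.cos(psi),np.sin(psi),0]);z=np.array([0,0,1]);x=z*np.cos(phi)+n*np.sin(phi);d=n*np.cos(phi)-z*np.sin(phi)
    return np.stack([x,np.cross(d,x),d],1)
E
python3 - <<'E'
from fk import *
ph=np.radians(40);c=np.array([.5487,.0398,.082]);Rp=pickR(ph,1.273);pk=c+.0144*Rp[:,2]
q0=np.array(D[-1][0]);qp,*e=IK(q0,pk,Rp);print('pick',qp.round(2),e)
lift=pk+[0,0,.12];ql,*e=IK(qp,lift,Rp);print('lift',ql.round(2),e)
ct=np.array([.527,.30,.0355])
for psi in np.arange(-3,3.2,.4):
    M=placeR(ph,psi);best=None
    rng=np.random.default_rng(0)
    for k in range(10):
        s=ql if k==0 else rng.uniform(LO,HI)
        q,a,b=IK(s,ct+.0144*M[:,2],M,.002)
        if a<.002 and b<.01:
            m=np.minimum(q-LO,HI-q).min();d=abs(q-ql).max()
            if best is None or d<best[0]: best=(d,m,q)
    print(round(psi,2),None if best is None else (round(best[0],2),round(best[1],2),best[2].round(2)))
E
```

```text
pick [-0.81  0.97  0.58  1.68  0.08  1.04 -0.7 ] [np.float64(4.100190012210625e-06), np.float64(1.9578127501926427e-05)]
lift [-0.85  0.8   0.65  1.65  0.13  1.22 -0.64] [np.float64(2.6141912841313596e-06), np.float64(6.496377217685211e-06)]
-3.0 (np.float64(1.8), np.float64(0.19), array([-0.36,  1.24, -0.28,  0.99, -0.06,  1.74,  1.15]))
-2.6 (np.float64(2.08), np.float64(0.1), array([-0.53,  1.26, -0.17,  0.93,  0.08,  1.83,  1.44]))
-2.2 (np.float64(2.33), np.float64(0.15), array([-0.65,  1.23, -0.14,  1.01,  0.28,  1.78,  1.69]))
-1.8 (np.float64(2.81), np.float64(0.36), array([-1.02,  1.21,  0.41,  1.2 ,  0.09,  1.51,  2.16]))
-1.4 (np.float64(2.91), np.float64(0.25), array([-1.14,  1.13,  0.39,  1.43,  0.31,  1.23,  2.27]))
-1.0 (np.float64(2.9), np.float64(0.26), array([-1.23,  1.05,  0.37,  1.69,  0.59,  0.93,  2.26]))
-0.6 (np.float64(1.59), np.float64(0.0), array([-1.77,  1.68,  1.36,  1.96, -1.26,  0.65, -2.23]))
-0.2 (np.float64(2.3), np.float64(0.27), array([-1.05,  0.89,  0.06,  2.16,  1.87,  0.8 ,  1.66]))
0.2 (np.float64(2.34), np.float64(0.11), array([-0.78,  0.88, -0.1 ,  2.32,  2.47,  0.96,  1.6 ]))
0.6 (np.float64(2.99), np.float64(0.06), array([-0.62,  0.89, -0.01,  2.37,  3.12,  0.99,  1.57]))
1.0 (np.float64(2.15), np.float64(0.0), array([ 0.62,  1.65, -1.5 ,  2.23,  2.28,  0.89, -2.41]))
1.4 (np.float64(1.76), np.float64(0.0), array([ 0.53,  1.26, -1.12,  2.03,  1.46,  0.16, -1.57]))
1.8 (np.float64(1.3), np.float64(0.41), array([ 0.23,  1.04, -0.65,  1.8 , -0.62,  0.57,  0.63]))
2.2 (np.float64(1.24), np.float64(0.8), array([ 0.12,  1.1 , -0.6 ,  1.54, -0.34,  0.96,  0.6 ]))
2.6 (np.float64(1.45), np.float64(0.6), array([-0.1 ,  1.14, -0.4 ,  1.3 , -0.31,  1.33,  0.81]))
3.0 (np.float64(1.63), np.float64(0.33), array([-0.26,  1.21, -0.33,  1.09, -0.17,  1.6 ,  0.99]))
```

Run:
```python
from fk import *
o=observe();p,Ro=FK(o['qpos']);print(p,o['position'])
Rp=pickR(np.radians(40),1.273);pk=np.array([.5487,.0398,.082])+.0144*Rp[:,2]
print(rows(p,Ro,pk-.03*Rp[:,2],Rp,8))
```

```text
[0.56788707 0.10702708 0.15908029] [0.5678886  0.10702514 0.15907921]
[-0.024  0.008  0.552  0.001  0.003  0.001]
```

Call:
{"fn": "move_arm", "kwargs": {
  "plan": [
    [[-0.024,0.008,0.55,0,0,0,1],[-0.024,0.008,0.55,0,0,0,1],[-0.024,0.008,0.55,0,0,0,1],[-0.024,0.008,0.55,0,0,0,1],[-0.024,0.008,0.55,0,0,0,1],[-0.024,0.008,0.55,0,0,0,1],[-0.024,0.008,0.55,0,0,0,1],[-0.024,0.008,0.55,0,0,0,1],[0,0,0,0,0,0,1],[0,0,0,0,0,0,1]]
  ]
}}

```text
clock: 13.2
position: [0.5519, 0.0484, 0.0945]
tool_rot: [-3.142, 0.699, 1.272]
force: [0.2, 0.2, -0.4]
grip_width: 0.0853
finger_force: 0.0
```

Run:
```python
from fk import *
s=snap('scene','scene2');t=snap('top','top2');o=observe();p,Ro=FK(o['qpos'])
Rp=pickR(np.radians(40),1.273);pk=np.array([.5487,.0398,.082])+.0144*Rp[:,2]
print(p,pk,rows(p,Ro,pk,Rp,5))
def c(f,u,v,w,h): return cv2.resize(f['color'][v:v+h,u:u+w,::-1],(400,600),interpolation=cv2.INTER_CUBIC)
cv2.imwrite('pics/crop3.png',np.hstack([c(t,170,110,80,120),c(s,232,125,80,120)]))
```

```text
[0.55209146 0.04879996 0.09471078] [0.54598412 0.03095126 0.07096896] [ 0.008 -0.006  0.303  0.    -0.    -0.001]
```

View pics/crop3.png

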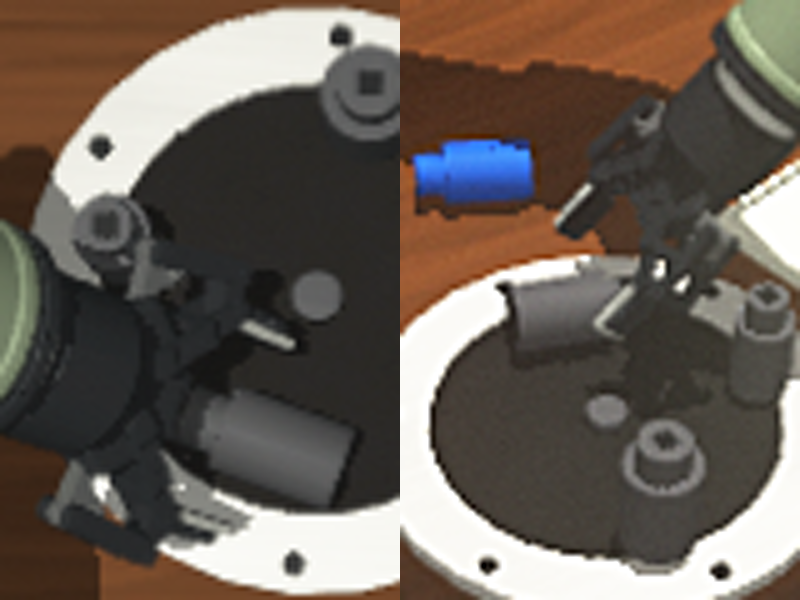

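Call:
{"fn": "move_arm", "kwargs": {
  "plan": [
    [[0.008,-0.006,0.3,0,0,0,1],[0.008,-0.006,0.3,0,0,0,1],[0.008,-0.006,0.3,0,0,0,1],[0.008,-0.006,0.3,0,0,0,1],[0.008,-0.006,0.3,0,0,0,1],[0,0,0,0,0,0,0.6],[0,0,0,0,0,0,0.45],[0,0,0,0,0,0,0.35],[0,0,0,0,0,0,0.25],[0,0,0,0,0,0,0.2]]
  ]
}}

```text
clock: 14.3
position: [0.5458, 0.0309, 0.0711]
tool_rot: [3.141, 0.698, 1.272]
force: [-0.6, -0.8, -0.1]
grip_width: 0.0513
finger_force: 0.0
```

Call:
{"fn": "move_arm", "kwargs": {
  "plan": [
    [[0,0,0,0,0,0,0.17],[0,0,0,0,0,0,0.14],[0,0,0,0,0,0,0.11],[0,0,0,0,0,0,0.08],[0,0,0,0,0,0,0.05],[0,0,0,0,0,0,0],[0,0,0,0,0,0,-0.1],[0,0,0,0,0,0,-0.3],[0,0,0,0,0,0,-0.6],[0,0,0,0,0,0,-1]]
  ],
  "grip_force": 50
}}

```text
clock: 15.3
position: [0.5458, 0.0306, 0.0713]
tool_rot: [3.141, 0.699, 1.272]
force: [0.1, 0.4, 5.5]
grip_width: 0.0426
finger_force: 49.9
```

```bash
python3 log.py
python3 - <<'E'
from fk import *
s=snap('scene','scene3');t=snap('top','top3');o=observe();print(o['grip_width'],o['finger_force'],o['force'])
def c(f,u,v,w,h): return cv2.resize(f['color'][v:v+h,u:u+w,::-1],(400,600),interpolation=cv2.INTER_CUBIC)
cv2.imwrite('pics/crop4.png',np.hstack([c(t,170,110,80,120),c(s,232,125,80,120)]))
E
```

```text
15.3 [0.5458 0.0306 0.0713] [3.141 0.699 1.272] [-0.815  0.972  0.583  1.677  0.079  1.039 -0.701]
0.04270141855203554 49.85190510749817 [-0.21590076  0.68381374  5.19954642]
```

View pics/crop4.png

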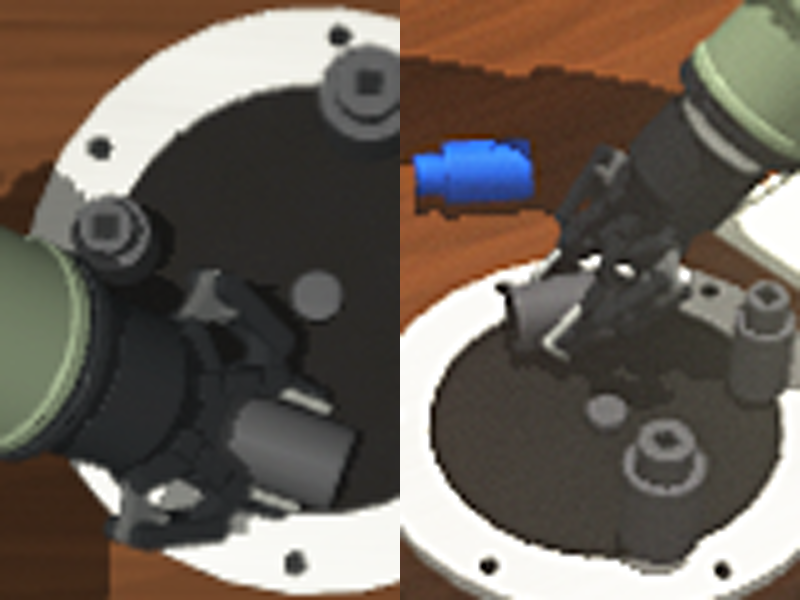

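```bash
cat > plan.py <<'E'
from fk import *
def sim(q,segs):
    P,M=FK(q)
    for n,r in segs:
        r=np.array(r)
        for i in range(n):
            P=P+M@r[:3]*.02;M=M@R.from_rotvec(r[3:]*np.pi/30).as_matrix()
            q1,a,b=IK(q,P,M,.005);dq=q1-q;q=q1
            if i%5==4 or a>.002: print(i,P.round(3),q.round(2),'margin',np.minimum(q-LO,HI-q).min().round(2),'spd',(abs(dq)*10/np.array([1.89,1.89,2.39,2.39,3.01,3.01,3.01])).max().round(2),round(a,4),round(b,3),'socket',(P-.0144*M[:,2]).round(3))
    return q
E
python3 - <<'E'
from plan import *
o=observe();q=np.array(o['qpos']);p,Ro=FK(q);ph=np.radians(40)
up=p+[0,0,.17];r1=rows(p,Ro,up,Ro,10);print(r1)
M=placeR(ph,1.8);c=np.array([.515,.30,.20]);hv=c+.0144*M[:,2]
mid=np.array([.53,.15,.25])
r2=rows(up,Ro,hv,M,20);print(r2)
r3=rows(hv,M,hv-[0,0,.14],M,10);print(r3)
sim(q,[(10,r1),(20,r2),(10,r3)])
E
```

```text
[-0.547  0.    -0.651  0.     0.     0.   ]
[ 0.772 -0.1    0.186  0.024  0.731 -0.278]
[-0.536  0.     0.45   0.     0.     0.   ]
4 [0.546 0.031 0.156] [-0.84  0.85  0.63  1.66  0.12  1.16 -0.66] margin 0.77 spd 0.13 0.0 0.0 socket [0.549 0.04  0.167]
9 [0.546 0.031 0.241] [-0.87  0.74  0.67  1.61  0.15  1.31 -0.62] margin 0.62 spd 0.11 0.0 0.0 socket [0.549 0.04  0.252]
4 [0.548 0.088 0.186] [-0.72  0.64  0.5   1.7  -0.05  1.08 -0.41] margin 0.73 spd 0.18 0.0 0.0 socket [0.55  0.092 0.2  ]
9 [0.544 0.162 0.157] [-0.51  0.58  0.27  1.77 -0.33  0.92 -0.1 ] margin 0.66 spd 0.25 0.0 0.0 socket [0.546 0.161 0.172]
14 [0.532 0.241 0.159] [-0.26  0.59 -0.    1.82 -0.67  0.86  0.31] margin 0.59 spd 0.28 0.0 0.0 socket [0.534 0.234 0.172]
19 [0.513 0.311 0.191] [-0.04  0.66 -0.25  1.85 -0.97  0.92  0.71] margin 0.29 spd 0.25 0.0 0.0 socket [0.515 0.3   0.2  ]
4 [0.513 0.311 0.121] [-0.02  0.78 -0.28  1.86 -1.01  0.83  0.83] margin 0.25 spd 0.13 0.0 0.0 socket [0.515 0.3   0.13 ]
9 [0.513 0.311 0.051] [-0.01  0.91 -0.3   1.85 -1.05  0.75  0.94] margin 0.21 spd 0.14 0.0 0.0 socket [0.515 0.3   0.06 ]
```

Run:
```python
from plan import *
from scipy.spatial.transform import Slerp
o=observe();q=np.array(o['qpos']);p,Ro=FK(q);ph=np.radians(40)
up=p+[0,0,.17];r1=rows(p,Ro,up,Ro,10)
M=placeR(ph,1.8);c=np.array([.515,.30,.18]);hv=c+.0144*M[:,2]
Mm=Slerp([0,1],R.from_matrix([Ro,M]))(.5).as_matrix();mid=np.array([.525,.17,.23])
ra=rows(up,Ro,mid,Mm,10);rb=rows(mid,Mm,hv,M,10)
print(ra,rb);sim(q,[(10,r1),(10,ra),(10,rb)])
```

```text
[ 0.668 -0.233 -0.164  0.024  0.731 -0.278] [ 0.525  0.035  0.585  0.024  0.731 -0.278]
4 [0.546 0.031 0.156] [-0.84  0.85  0.63  1.66  0.12  1.16 -0.66] margin 0.77 spd 0.13 0.0 0.0 socket [0.549 0.04  0.167]
9 [0.546 0.031 0.241] [-0.87  0.74  0.67  1.61  0.15  1.31 -0.62] margin 0.62 spd 0.11 0.0 0.0 socket [0.549 0.04  0.252]
4 [0.539 0.1   0.222] [-0.77  0.59  0.53  1.68 -0.04  1.15 -0.43] margin 0.75 spd 0.15 0.0 0.0 socket [0.541 0.104 0.235]
9 [0.525 0.17  0.23 ] [-0.6   0.47  0.35  1.75 -0.32  1.05 -0.14] margin 0.68 spd 0.22 0.0 0.0 socket [0.526 0.169 0.244]
4 [0.522 0.235 0.186] [-0.33  0.54  0.11  1.83 -0.71  0.92  0.33] margin 0.55 spd 0.33 0.0 0.0 socket [0.524 0.228 0.199]
9 [0.512 0.311 0.171] [-0.12  0.69 -0.15  1.86 -1.05  0.94  0.8 ] margin 0.21 spd 0.28 0.0 0.0 socket [0.515 0.3   0.18 ]
```

Call:
{"fn": "move_arm", "kwargs": {
  "plan": [
    [[-0.547,0,-0.651,0,0,0,-1],[-0.547,0,-0.651,0,0,0,-1],[-0.547,0,-0.651,0,0,0,-1],[-0.547,0,-0.651,0,0,0,-1],[-0.547,0,-0.651,0,0,0,-1],[-0.547,0,-0.651,0,0,0,-1],[-0.547,0,-0.651,0,0,0,-1],[-0.547,0,-0.651,0,0,0,-1],[-0.547,0,-0.651,0,0,0,-1],[-0.547,0,-0.651,0,0,0,-1]]
  ],
  "grip_force": 60
}}

```text
clock: 16.4
position: [0.5456, 0.0307, 0.2425]
tool_rot: [-3.142, 0.698, 1.272]
force: [0.5, 0.5, -3.8]
grip_width: 0.0423
finger_force: 61.0
```

Held (force −3.8 N ≈ 0.35 kg). Rotating across.

Call:
{"fn": "move_arm", "kwargs": {
  "plan": [
    [[0.668,-0.233,-0.164,0.024,0.731,-0.278,-1],[0.668,-0.233,-0.164,0.024,0.731,-0.278,-1],[0.668,-0.233,-0.164,0.024,0.731,-0.278,-1],[0.668,-0.233,-0.164,0.024,0.731,-0.278,-1],[0.668,-0.233,-0.164,0.024,0.731,-0.278,-1],[0.668,-0.233,-0.164,0.024,0.731,-0.278,-1],[0.668,-0.233,-0.164,0.024,0.731,-0.278,-1],[0.668,-0.233,-0.164,0.024,0.731,-0.278,-1],[0.668,-0.233,-0.164,0.024,0.731,-0.278,-1],[0.668,-0.233,-0.164,0.024,0.731,-0.278,-1]]
  ]
}}

```text
clock: 17.4
position: [0.5246, 0.1703, 0.2307]
tool_rot: [-3.032, -0.089, 1.528]
force: [-0.7, 0.2, -4.5]
grip_width: 0.0424
finger_force: 61.2
```

Call:
{"fn": "move_arm", "kwargs": {
  "plan": [
    [[0.525,0.035,0.585,0.024,0.731,-0.278,-1],[0.525,0.035,0.585,0.024,0.731,-0.278,-1],[0.525,0.035,0.585,0.024,0.731,-0.278,-1],[0.525,0.035,0.585,0.024,0.731,-0.278,-1],[0.525,0.035,0.585,0.024,0.731,-0.278,-1],[0.525,0.035,0.585,0.024,0.731,-0.278,-1],[0.525,0.035,0.585,0.024,0.731,-0.278,-1],[0.525,0.035,0.585,0.024,0.731,-0.278,-1],[0.525,0.035,0.585,0.024,0.731,-0.278,-1],[0.525,0.035,0.585,0.024,0.731,-0.278,-1]]
  ]
}}

```text
clock: 18.4
position: [0.5127, 0.3106, 0.1708]
tool_rot: [3.137, -0.875, 1.804]
force: [0.0, 0.2, -4.2]
grip_width: 0.0423
finger_force: 61.3
```

Run:
```python
from plan import *
s=snap('scene','scene4');t=snap('top','top4');o=observe();p,Ro=FK(o['qpos']);print(o['clock'],p,o['qpos'].round(2),o['grip_width'],o['force'])
M=placeR(np.radians(40),1.8);print(np.degrees(R.from_matrix(Ro.T@M).as_rotvec()))
c=np.array([.515,.30,.05]);tg=c+.0144*M[:,2];r=rows(p,Ro,tg,M,10);print(r);sim(o['qpos'],[(10,r)])
def c(f,u,v,w,h): return cv2.resize(f['color'][v:v+h,u:u+w,::-1],(400,600),interpolation=cv2.INTER_CUBIC)
cv2.imwrite('pics/crop5.png',np.hstack([c(t,80,120,100,150),c(s,270,100,80,120)]))
```

```text
18.5 [0.51198704 0.31026942 0.16936801] [-0.1   0.69 -0.16  1.86 -1.04  0.94  0.79] 0.04258471845758592 [-0.26911703 -0.43467954 -3.00494787]
[-0.04688817 -0.0720788  -0.05531233]
[-0.492  0.003  0.414 -0.001 -0.001 -0.001]
4 [0.512 0.31  0.105] [-0.09  0.8  -0.19  1.86 -1.09  0.87  0.91] margin 0.17 spd 0.12 0.0 0.0 socket [0.515 0.3   0.114]
9 [0.512 0.311 0.041] [-0.07  0.92 -0.21  1.85 -1.13  0.8   1.01] margin 0.13 spd 0.13 0.0 0.0 socket [0.515 0.3   0.05 ]
```

View pics/crop5.png

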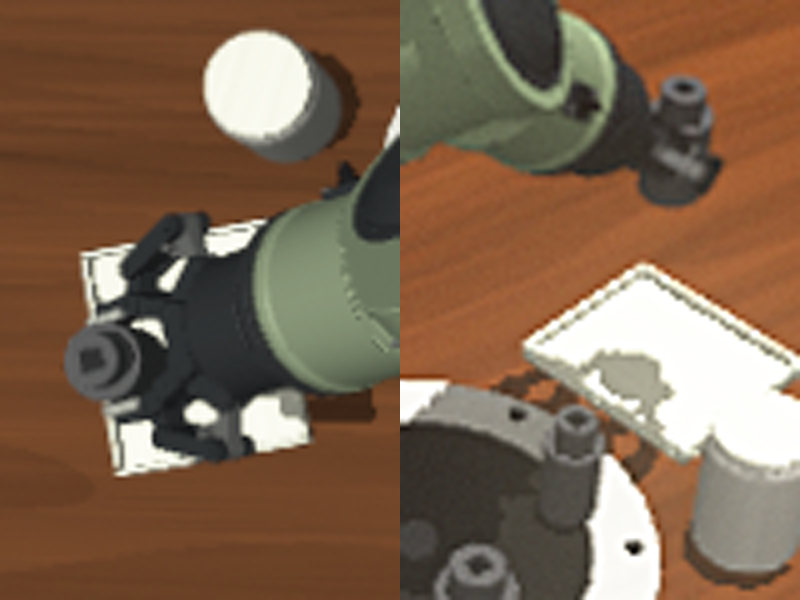

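Call:
{"fn": "move_arm", "kwargs": {
  "plan": [
    [[-0.492,0.003,0.414,0,0,0,-1],[-0.492,0.003,0.414,0,0,0,-1],[-0.492,0.003,0.414,0,0,0,-1],[-0.492,0.003,0.414,0,0,0,-1],[-0.492,0.003,0.414,0,0,0,-1],[-0.492,0.003,0.414,0,0,0,-1],[-0.492,0.003,0.414,0,0,0,-1],[-0.492,0.003,0.414,0,0,0,-1],[-0.492,0.003,0.414,0,0,0,-1],[-0.492,0.003,0.414,0,0,0,-1]]
  ]
}}

```text
clock: 19.5
position: [0.513, 0.311, 0.0407]
tool_rot: [3.141, -0.872, 1.8]
force: [0.6, 0.4, -3.6]
grip_width: 0.0424
finger_force: 61.4
```

Call:
{"fn": "move_arm", "kwargs": {
  "plan": [
    [[-0.07,0,0.06,0,0,0,-1],[-0.07,0,0.06,0,0,0,-1],[-0.07,0,0.06,0,0,0,-1],[-0.07,0,0.06,0,0,0,-1],[-0.07,0,0.06,0,0,0,-1],[-0.07,0,0.06,0,0,0,-1],[0,0,0,0,0,0,-1],[0,0,0,0,0,0,-1],[0,0,0,0,0,0,-1],[0,0,0,0,0,0,-1]]
  ]
}}

```text
clock: 20.5
position: [0.513, 0.3111, 0.0308]
tool_rot: [3.141, -0.872, 1.8]
force: [-0.3, 0.5, -3.8]
grip_width: 0.0427
finger_force: 61.4
```

Call:
{"fn": "move_arm", "kwargs": {
  "plan": [
    [[-0.019,0,0.016,0,0,0,-1],[-0.019,0,0.016,0,0,0,-1],[-0.019,0,0.016,0,0,0,-1],[-0.019,0,0.016,0,0,0,-1],[-0.019,0,0.016,0,0,0,-1],[-0.019,0,0.016,0,0,0,-1],[-0.019,0,0.016,0,0,0,-1],[-0.019,0,0.016,0,0,0,-1],[0,0,0,0,0,0,-1],[0,0,0,0,0,0,-1]]
  ]
}}

```text
clock: 21.5
position: [0.5129, 0.3112, 0.0267]
tool_rot: [3.141, -0.872, 1.8]
force: [-0.6, -0.8, -3.6]
grip_width: 0.0421
finger_force: 61.4
```

Call:
{"fn": "move_arm", "kwargs": {
  "plan": [
    [[-0.019,0,0.016,0,0,0,-1],[-0.019,0,0.016,0,0,0,-1],[-0.019,0,0.016,0,0,0,-1],[-0.019,0,0.016,0,0,0,-1],[-0.019,0,0.016,0,0,0,-1],[0,0,0,0,0,0,-1],[0,0,0,0,0,0,-1],[0,0,0,0,0,0,-1],[0,0,0,0,0,0,-1],[0,0,0,0,0,0,-1]]
  ]
}}

```text
clock: 22.5
position: [0.5129, 0.3112, 0.0243]
tool_rot: [3.141, -0.872, 1.8]
force: [-1.1, 1.3, -3.4]
grip_width: 0.0423
finger_force: 61.4
```

Call:
{"fn": "move_arm", "kwargs": {
  "plan": [
    [[-0.019,0,0.016,0,0,0,-1],[-0.019,0,0.016,0,0,0,-1],[-0.019,0,0.016,0,0,0,-1],[-0.019,0,0.016,0,0,0,-1],[0,0,0,0,0,0,-1],[0,0,0,0,0,0,-1],[0,0,0,0,0,0,-1],[0,0,0,0,0,0,-1],[0,0,0,0,0,0,-1],[0,0,0,0,0,0,-1]]
  ]
}}

```text
clock: 23.5
position: [0.5129, 0.3114, 0.0238]
tool_rot: [3.14, -0.874, 1.802]
force: [-4.0, -11.2, 19.8]
grip_width: 0.0422
finger_force: 63.6
```

Call:
{"fn": "move_arm", "kwargs": {
  "plan": [
    [[0.019,0,-0.016,0,0,0,-1],[0.019,0,-0.016,0,0,0,-1],[0,0,0,0,0,0,-1],[0,0,0,0,0,0,-1],[0,0,0,0,0,0,-1],[0,0,0,0,0,0,-1],[0,0,0,0,0,0,-1],[0,0,0,0,0,0,-1],[0,0,0,0,0,0,-1],[0,0,0,0,0,0,-1]]
  ]
}}

```text
clock: 24.5
position: [0.513, 0.3113, 0.0239]
tool_rot: [3.14, -0.873, 1.801]
force: [-2.7, -4.3, 9.3]
grip_width: 0.0422
finger_force: 62.0
```

Call:
{"fn": "move_arm", "kwargs": {
  "plan": [
    [[0,0,0,0,0,0,0],[0,0,0,0,0,0,0.03],[0,0,0,0,0,0,0.06],[0,0,0,0,0,0,0.1],[0,0,0,0,0,0,0.15],[0,0,0,0,0,0,0.2],[0,0,0,0,0,0,0.3],[0,0,0,0,0,0,0.4],[0,0,0,0,0,0,0.5],[0,0,0,0,0,0,0.5]]
  ],
  "grip_force": 20
}}

```text
clock: 25.5
position: [0.513, 0.3111, 0.0233]
tool_rot: [3.141, -0.872, 1.8]
force: [0.2, -0.3, -0.4]
grip_width: 0.0641
finger_force: 0.0
```

Run:
```python
from plan import *
s=snap('scene','scene5');t=snap('top','top5');o=observe();p,Ro=FK(o['qpos']);print(o['clock'],p,o['qpos'].round(2),o['grip_width'],o['force'])
r=rows(p,Ro,p-.16*Ro[:,2],Ro,10);sim(o['qpos'],[(10,r)])
def c(f,u,v,w,h): return cv2.resize(f['color'][v:v+h,u:u+w,::-1],(400,600),interpolation=cv2.INTER_CUBIC)
cv2.imwrite('pics/crop6.png',np.hstack([c(t,80,120,100,150),c(s,270,100,80,120)]))
```

```text
25.6 [0.51291313 0.31116042 0.02326641] [-0.06  0.95 -0.22  1.84 -1.14  0.78  1.04] 0.06425219642184099 [-0.22540056  0.22523832 -0.00047746]
4 [0.527 0.251 0.075] [-0.01  0.86 -0.15  1.83 -1.04  0.91  0.97] margin 0.22 spd 0.09 0.0 0.0 socket [0.529 0.241 0.084]
9 [0.541 0.192 0.126] [ 0.05  0.79 -0.09  1.8  -0.95  1.05  0.91] margin 0.31 spd 0.09 0.0 0.0 socket [0.543 0.181 0.135]
```

View pics/crop6.png

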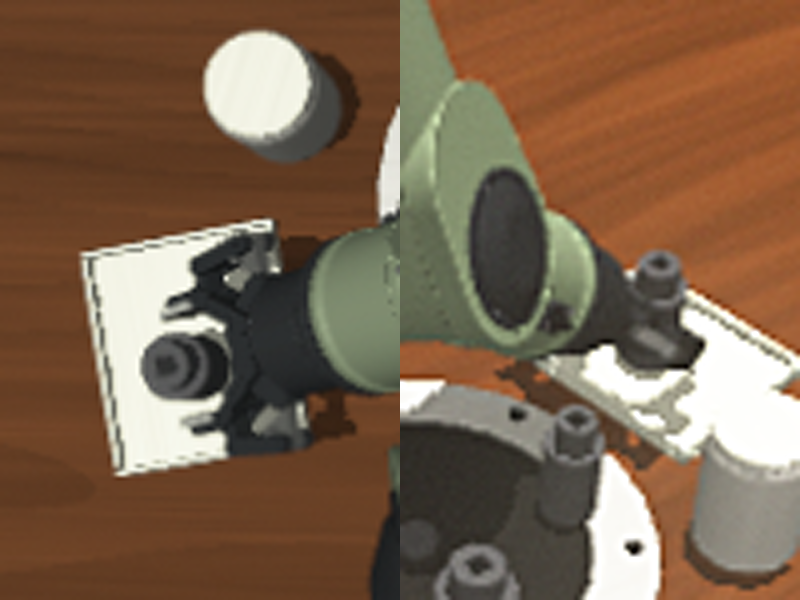

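Call:
{"fn": "move_arm", "kwargs": {
  "plan": [
    [[0,0,-0.3,0,0,0,0.5],[0,0,-0.5,0,0,0,0.5],[0,0,-0.5,0,0,0,0.5],[0,0,-0.8,0,0,0,0.5],[0,0,-0.8,0,0,0,0.5],[0,0,-0.8,0,0,0,0.5],[0,0,-0.8,0,0,0,0.5],[0,0,-0.8,0,0,0,0.5],[0,0,-0.6,0,0,0,0.5],[0,0,0,0,0,0,0.5]]
  ]
}}

```text
clock: 26.6
position: [0.5345, 0.2217, 0.1001]
tool_rot: [3.139, -0.871, 1.8]
force: [-0.5, 0.3, 0.4]
grip_width: 0.064
finger_force: 0.0
```

Run:
```python
from h import *
s=snap('scene','scene6');t=snap('top','top6');o=observe();print(o['clock'],o['position'],o['force'])
cv2.imwrite('pics/fin.png',np.hstack([cv2.resize(f['color'][60:300,w:w+200,::-1],(400,480)) for f,w in((t,70),(s,200))]))
```

```text
26.7 [0.53331144 0.22335055 0.09916752] [-0.20761854  0.0324549  -0.23933406]
```

View pics/fin.png

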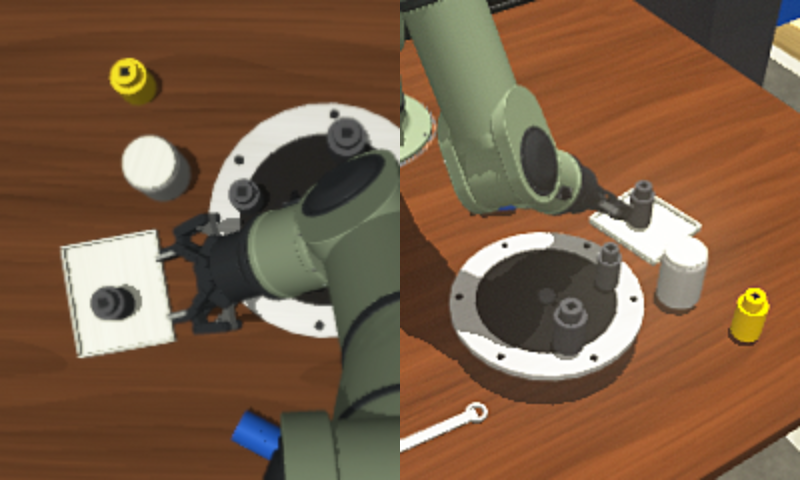

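The socket stands upright in the tray near (95–130, 300), clear of the gripper. Both standers, the can and the wrench are where they were, so I am handing in.

```bash
python3 -c "
from workcell import job_done
print(job_done())"
```

```text
the job is handed in; nothing more can be done
None
```

The job is handed in at about 26.7 s: the lever was set to neutral, the toppled socket stands nose up in the tray and is released, and the other two sockets, the wrench and the can look undisturbed in the last pictures; no verdict came back.

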